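# Slide a culture dish beneath the stage clip

### The job

Press the blue finger bar of the viewing stage's spring clip down with one fingertip and, while you hold the clip open like that, push the pink culture dish along its lane with the other finger until it is fully home against the two stop pins. Then let the bar go so that the clip comes down on the dish, and move clear. Only push the dish, never lift or tip it, and leave the cream dish, the stopper, the syringe and the blue marker where they are.

Things in the scene. Friction and masses are not known exactly. Their poses are not given: they have to be found in the camera images.
- stage: Viewing stage fixed to the bench: aluminium plate 196 x 126 mm, deck 12 mm above the bench. Origin at bench height below the white round window, the dish's seat (a seated dish is centred there within 1 mm). x = the way the dish is pushed (away from the robot, turned up to 20 degrees), y = left, toward the blue bar, z up. Plate spans x -153 to 43, y -42 to 84 mm.
- clip: Spring clip: a rocker on a steel rod along stage x at y = 40, z = 32 mm (rod x -140 to 10; grey bearing blocks 39 mm high at its ends). Left: blue finger bar; right: steel arm with black pad over the lane. Origin on the rod at x = 0. Pressing the bar raises the pad; the spring shuts it. The bar gives from about 2.5 N and is fully down (hard stop) at about 6 N. Shut, the pad bars the dish's way.
- clip_bar (a point): Mid-point of the blue bar's top. Bar: stage x -140 to -18 mm, y 50 to 78 mm when down; it drops alike all along, and is polished, so a fingertip slides along it. This point, in the stage frame: y 69, z 32 mm released (bar slopes, outer edge z 37); y 66, z 20 mm fully down, where the bar is level, 8 mm above the deck: a fingertip equally low in the lane meets the dish's side.
- clip_pad (a point): Centre of the rubber pad, a roller 12 mm in diameter, 14 mm long along stage x, over the seat (stage x = 0, y = 0). Its height above the bench: 24 mm shut, about 32 mm resting on the seated dish, 41 mm with the bar fully down; the dish passes freely when it is above 35 mm.
- dish: Pink culture dish with its lid, round, 58 mm in diameter at the lid (54 mm at the side where a finger meets it), 15 mm high, 24 g, standing loose in the lane in front of the clip, 45 to 80 mm short of the seat. Origin at the centre of its underside.
- cream_dish: Cream culture dish, 58 mm in diameter, 15 mm high, standing on the bench beside the stage; leave it alone. Origin at the centre of its underside.
- stopper: Red-brown rubber stopper, 27 mm in diameter, 30 mm high, standing on the bench beside the stage; leave it alone. Origin at the centre of its underside.
- syringe: Clear syringe, 128 mm long along its y, 18 mm high, lying on the bench; leave it alone. Origin at the centre of its underside.
- marker1: White marker with blue cap, 145 mm long along its y, 15 mm thick, lying on the bench; leave it alone. Origin at the centre of its underside.
- seat (a point): Centre of the seat, on the deck (stage x = 0, y = 0, z = 12 mm). The dish's lane leads to it along the stage's x from x = -152 mm, centred on y = 0, between two slippery black rails 6 mm high with inner faces at y = -29 and +29 mm. It ends at two steel stop pins 10 mm high, at x = 27, y = -16 and +16 mm.
Things that resemble listed ones, but are neither listed nor needed, are in the scene too. There is more than one size of the stage; the one meant has the size given above. Leave any turquoise look-alike of the dish alone.

How it is judged:
On the way:
1. the dish has been pushed home against the pins while a finger holds the clip open (x of dish in the frame of stage above -0.004 m and z of clip_pad in the frame of stage above 0.035 m and contact force between the fingers and clip above 0.5 N), for 0.1 s.
At the end, for the whole second after the job is handed in: The pink dish lies flat on the deck at its seat, at most 4 mm short of the stop pins, at rest, with the clip released and its pad pressing on the dish's lid (x of dish in the frame of stage above -0.004 m and horizontal distance between dish and stage below 0.006 m and z of dish in the frame of stage below 0.0145 m and angle between dish's own z axis and vertical below 0.08 rad and z of clip_pad in the frame of stage between 0.0295 and 0.0345 m and contact force between clip and dish above 0.5 N and linear speed of dish below 0.01 m/s); the robot touches nothing.
It fails at once if the dish was lifted more than 8 mm off the deck (z of dish in the frame of stage above 0.02 m).
It fails at once if the dish was tipped (angle between dish's own z axis and vertical above 0.25 rad).
It fails at once if the dish was pushed off the stage (z of dish in the frame of stage below 0.006 m).
It fails at once if the cream dish, the stopper, the syringe or the blue marker was moved more than 2 cm (distance of any of cream_dish, stopper, syringe, marker1 from where it was at the start of the episode above 0.02 m).
It also fails if it takes over 58 s, if anything falls off the work surface, if the arm or the gripper's body presses on something with over 40 N, if the wrist force passes 120 N, or if a joint passes its speed limit or range.

### The arm

A 7-joint arm with a two-finger parallel gripper is mounted at the origin on a cart in front of the work surface, level with it; the furniture and walls round the work are solid. World frame = base frame: x ahead of the robot, y to its left, z up, the work surface at z = 0. Lengths are in m, angles in rad, forces in N, time in s.
With the tool pointing down it reaches from about 0.425 to 0.875 m from the base axis. Payload 4.7 kg.
Tool frame: the origin (TCP) lies midway between the tips of the shut fingers; the grasp point (between the pads) lies 19 mm behind it (ctrl.grip_point_offset is the distance from the TCP to the grasp point, in m); z points along the fingers, y is the line along which they close (so a half turn about z gives the same grasp; the last joint's range is limited). The gripper opens to 87 mm and grips with 3 to 60 N. Pads are 19 mm wide; open, the fingers measure 117 mm over their backs; the gripper's body (75 mm by 190 mm) begins 51 mm behind the grasp point.
Start: joints at [1.224, 0.321, -0.07, 1.45, 0.023, 1.371, -0.057], TCP at [0.229, -0.608, 0.223] pointing down, gripper open.
Joint ranges: [-2.86, 2.86], [-0.3, 2.09], [-1.38, 1.24], [0.06, 2.45], [-1.56, 4.7], [0.09, 2.05], [-2.69, 2.69]. Speed limits (rad/s): [2.57, 2.57, 3.14, 3.14, 3.14, 3.14, 3.14].

### API

Orientations are given as a rotation vector (axis times angle).
In Python, from bench import ctrl gives the robot as it stands. The module is installed in compiled form; this text tells all that it offers.
- The arm moves only by the shell command python3 -m handwheel 'ROWS' [OPENING] [FORCE]. ROWS is JSON, a list of rows, each an object of numbers: "x", "y", "z": the shift along the tool's x, y, z in m; "wx", "wy", "wz": the turn, a rotation vector about the tool's x, y, z in degrees. A call has 1 to 10 rows; each row is the pose to reach, as a shift and turn from the pose commanded when the call began, along the tool's axes at that moment; what a row does not reach only later rows make up. A row lasts 1/12 s, in which the tool goes at most 41.7 mm and 7.16 degrees, less where a joint would pass 70% of its speed; a pose out of reach is approached as far as the arm can. A call with a gripper value outside its range is refused whole. OPENING is the finger opening in m, from 0 to 0.087, set as the call begins (- or left out, the last holds). The fingers move at their own pace and stop on an object; FORCE is the grip in N (left out, the last holds). Time passes only in rows, so rows that repeat a pose let the fingers close. It gives the time, the measured TCP pose, the force, the opening and the grip force at its end, in the units of the state.
- ctrl.get_state(): the state, without advancing time (a new reading comes with each control period).
- ctrl.get_image(name): name is "scene" or "top" or "wrist"; returns a dict with "image" (384x512x3 uint8, red, green, blue), "K" (3x3 intrinsics, pixels), "world_to_cam" (4x4, takes a point from world to camera coordinates); the wrist camera has in their place "hand_eye" (4x4, takes a point from camera to tool coordinates, whose origin is the TCP and whose axes are the flange's). Camera axes: x right, y down, z forward; pixel columns grow to the right and rows downward; lengths in m; the calibration is good to about 2 mm. The wrist camera is an equidistant fisheye: a pixel r from the principal point sees the ray r / f radians off the axis. A picture is of the moment at which its call begins: read the wrist's pose just before it. There is no depth.
- ctrl.close_job(): hands the job in; it is judged then, once.
The state is a dict: "time": time; "joint_positions": joint angles; "qd": joint speeds; "joint_torque": joint torques, N m; "position": TCP position; "tool_rot": TCP orientation; "ft_force": force on the tool from outside, world axes, zero at the start; "torque": the same for the moment, N m; "grip_width": opening from 0.0 (shut) to 1.0 (fully open); "grip_force": force on a finger pad.
Only numpy, scipy, OpenCV 4.12 (cv2) and the standard library are available. Lean on these libraries where they do the work, as an engineer would, in place of code of your own. Each camera call takes 0.05 s, during which the arm holds its last target. There are 200 camera calls.

## Working session

There is one attempt and no reset: what is moved stays moved. The work goes in short steps, Python scripts to look and compute and a shell command to move; the robot and the scene stay as the last step left them, time stands still between calls to the robot, and variables do not carry over. Pictures are saved under pics/ and viewed, at most 10 in all, crops included, and the job is handed in when it is done.

```bash
mkdir -p pics
python3 - <<'E'
from bench import ctrl
import cv2,numpy as np
s=ctrl.get_state();print({k:np.round(v,3) for k,v in s.items()})
for n in("scene","top"):
    d=ctrl.get_image(n);cv2.imwrite(f"pics/{n}0.png",cv2.resize(d["image"][:,:,::-1],(800,600),interpolation=cv2.INTER_CUBIC))
    np.savez(f"{n}.npz",**d);print(n,d["K"],d["world_to_cam"])
E
```

```text
{'time': np.float64(0.0), 'joint_positions': array([ 1.224,  0.322, -0.07 ,  1.452,  0.023,  1.371, -0.057]), 'qd': array([ 0.001,  0.   , -0.001,  0.   ,  0.   ,  0.002,  0.001]), 'joint_torque': array([-1.0000e-03, -4.9129e+01, -4.0400e-01, -3.1253e+01, -6.4000e-02,
        4.4000e-02,  0.0000e+00]), 'position': array([ 0.229, -0.608,  0.221]), 'tool_rot': array([-3.089e+00, -5.630e-01,  1.000e-03]), 'ft_force': array([0.134, 0.015, 0.004]), 'torque': array([0.03 , 0.014, 0.008]), 'grip_force': np.float64(0.0), 'grip_width': np.float64(1.002)}
scene [[351.40093603   0.         258.45573543]
 [  0.         351.40093603 190.74093434]
 [  0.           0.           1.        ]] [[-0.79848848 -0.60200513  0.00244602  0.49050474]
 [-0.40117264  0.52906974 -0.74776047  0.25415966]
 [ 0.44886152 -0.5980594  -0.66396407  0.65518452]
 [ 0.          0.          0.          1.        ]]
top [[355.11910746   0.         255.58086404]
 [  0.         355.11910746 190.52954613]
 [  0.           0.           1.        ]] [[ 0.02653698 -0.99934542 -0.02458703  0.07234902]
 [-0.99196047 -0.02328054 -0.12438826  0.56362916]
 [ 0.12373444  0.02769025 -0.99192895  0.83097412]
 [ 0.          0.          0.          1.        ]]
```

View pics/top0.png

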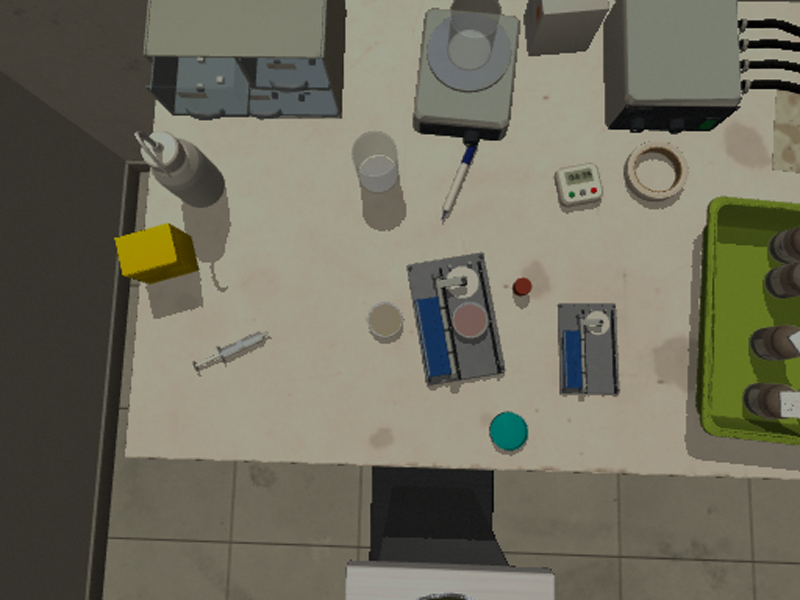

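View pics/scene0.png

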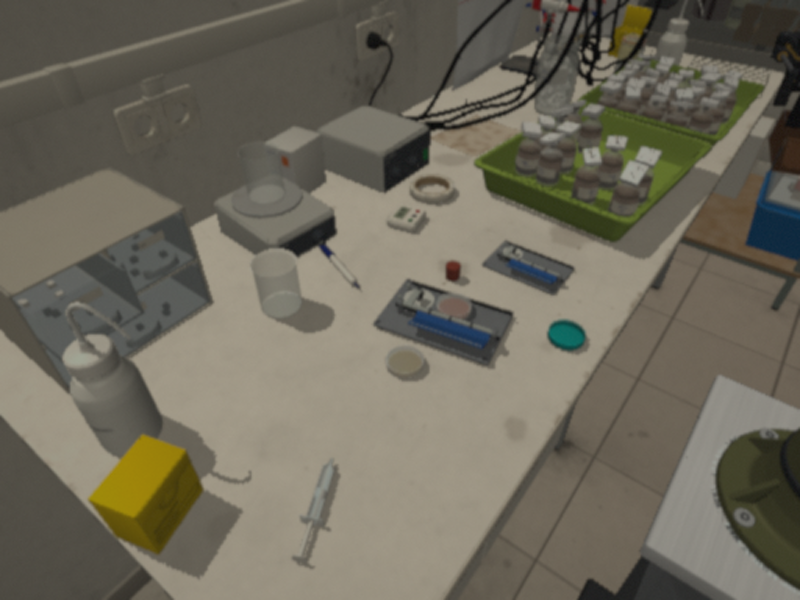

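The top view shows the large stage at (455,320) with the pink dish at (470,320). The cream dish is at (385,322), the stopper at (522,287), and a smaller look-alike stage at (588,350). Next I'll enlarge the stage.

Run:
```python
import numpy as np,cv2
d=np.load("top.npz");c=d["image"][156:252,254:330,::-1]
cv2.imwrite("pics/crop.png",cv2.resize(c,None,fx=6,fy=6,interpolation=cv2.INTER_CUBIC))
```

```text
(no output)
```

View pics/crop.png

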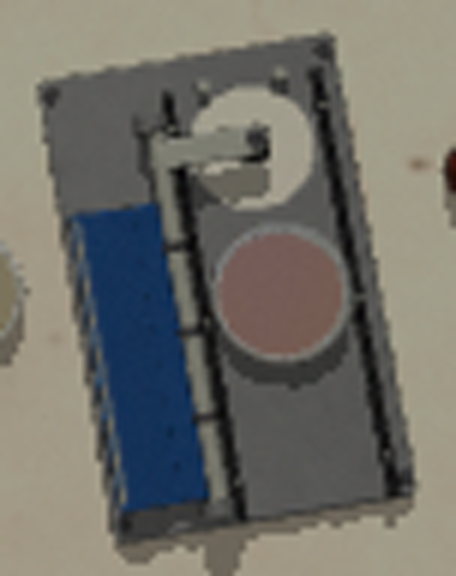

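The crop shows plate corners at far-left (41,85), far-right (331,37) and near-right (411,492). The window centre is at about (253,148) and the dish lid at (282,292). Next I'll fit the stage pose to these points.

```bash
cat > h.py <<'E'
import numpy as np
from scipy.optimize import least_squares
from scipy.spatial.transform import Rotation as R
def S2W(p,q):
    c,s=np.cos(p[2]),np.sin(p[2]);q=np.atleast_2d(q)
    return np.c_[p[0]+c*q[:,0]-s*q[:,1],p[1]+s*q[:,0]+c*q[:,1],q[:,2]]
def proj(K,T,X):
    c=X@T[:3,:3].T+T[:3,3];return (c@K.T)[:,:2]/c[:,2:]
def ray(K,T,u,z):
    d=T[:3,:3].T@np.linalg.inv(K)@np.r_[u,1];o=-T[:3,:3].T@T[:3,3]
    return o+d*(z-o[2])/d[2]
E
python3 - <<'E'
from h import *
d=np.load("top.npz");K,T=d["K"],d["world_to_cam"]
px=lambda a:(np.array(a)+.5)/6-.5+np.array([254,156])
q=np.array([[43,84,12],[43,-42,12],[-153,-42,12],[0,0,12],[-18,78.,37],[-140,78,37]])/1e3
u=px([[41,85],[331,37],[411,490],[253,148],[75,215],[122,510]])
f=least_squares(lambda p:(proj(K,T,S2W(p,q))-u).ravel(),[.55,0,.1],loss='soft_l1')
p=f.x;print(p,np.degrees(p[2]),f.fun.reshape(-1,2).round(2))
w=ray(K,T,px([282,292]),.027);c,s=np.cos(p[2]),np.sin(p[2]);e=w[:2]-p[:2]
print("dish",w,"stage",c*e[0]+s*e[1],-s*e[0]+c*e[1])
for n,xy,z in(("cream",[385,318],.015),("stop",[522,287],.03)):
    w=ray(K,T,np.array(xy)*.64-.2,z);e=w[:2]-p[:2];print(n,w,c*e[0]+s*e[1],-s*e[0]+c*e[1])
np.save("stage.npy",p)
E
```

```text
[ 0.59259196 -0.01241028  0.18081767] 10.360089439685968 [[-0.64 -0.77]
 [ 0.29 -0.54]
 [ 0.73  1.31]
 [-0.29  0.17]
 [-0.13 -0.37]
 [ 0.06  0.43]]
dish [ 0.53152574 -0.02438582  0.027     ] stage -0.06222426625385537 -0.000798521755472504
cream [0.5316152  0.10953518 0.015     ] -0.03805271700976659 0.13092308111983939
stop [ 0.58432023 -0.10490973  0.03      ] -0.024771423471138268 -0.08950388451733818
```

```bash
cat >> h.py <<'E'
def delta(xs,ys,z):
    "shift (tool axes, mm), turn (deg), to bring the TCP to stage (xs,ys) mm, world z mm, tool x along stage x"
    from bench import ctrl
    p=np.load("stage.npy");s=ctrl.get_state()
    A=R.from_rotvec(s["tool_rot"]);t=S2W(p,np.array([xs,ys,z])/1e3)[0]
    B=R.from_matrix(np.c_[[np.cos(p[2]),np.sin(p[2]),0],[np.sin(p[2]),-np.cos(p[2]),0],[0,0,-1]])
    e=np.array(s["position"])-np.r_[p[:2],0];c,n=np.cos(p[2]),np.sin(p[2])
    print("t",round(float(s["time"]),2),"now stage mm",(1e3*np.array([c*e[0]+n*e[1],-n*e[0]+c*e[1],e[2]])).round(1),"F",np.round(s["ft_force"],2),"grip",round(float(s["grip_width"])*87,1))
    print("shift mm",(A.inv().apply(t-s["position"])*1e3).round(1),"turn",np.degrees((A.inv()*B).as_rotvec()).round(2))
E
python3 -c "
from h import *
delta(-115,33,150)"
```

```text
t 0.1 now stage mm [-464.5 -520.2  221.6] F [-0.54  0.28 -0.19] grip 87.1
shift mm [ 442.9 -481.6   72.4] turn [-1.000e-01  1.000e-02  1.031e+01]
```

```bash
python3 -m handwheel '[{"x":0.22,"y":-0.24,"z":0},{"x":0.22,"y":-0.24,"z":0},{"x":0.22,"y":-0.24,"z":0},{"x":0.22,"y":-0.24,"z":0},{"x":0.22,"y":-0.24,"z":0},{"x":0.22,"y":-0.24,"z":0},{"x":0.22,"y":-0.24,"z":0},{"x":0.22,"y":-0.24,"z":0},{"x":0.22,"y":-0.24,"z":0},{"x":0.22,"y":-0.24,"z":0}]' 0.051 && python3 -m handwheel '[{"x":0.22,"y":-0.24,"z":0,"wz":10.3},{"x":0.22,"y":-0.24,"z":0.07,"wz":10.3},{"x":0.22,"y":-0.24,"z":0.07,"wz":10.3},{"x":0.22,"y":-0.24,"z":0.07,"wz":10.3},{"x":0.22,"y":-0.24,"z":0.07,"wz":10.3},{"x":0.22,"y":-0.24,"z":0.07,"wz":10.3},{"x":0.22,"y":-0.24,"z":0.07,"wz":10.3},{"x":0.22,"y":-0.24,"z":0.07,"wz":10.3},{"x":0.22,"y":-0.24,"z":0.07,"wz":10.3},{"x":0.22,"y":-0.24,"z":0.07,"wz":10.3}]'; python3 -c "
from h import *
delta(-115,33,150)"
```

```text
t 0.1 now stage mm [-464.5 -520.2  221.6] F [-0.54  0.28 -0.19] grip 87.1
shift mm [ 442.9 -481.6   72.4] turn [-1.000e-01  1.000e-02  1.031e+01]invalid input at $[0]: expected keys x, y, z, wx, wy, wz
```

```bash
python3 -m handwheel '[{"x":0.22,"y":-0.24,"z":0,"wx":0,"wy":0,"wz":0},{"x":0.22,"y":-0.24,"z":0,"wx":0,"wy":0,"wz":0},{"x":0.22,"y":-0.24,"z":0,"wx":0,"wy":0,"wz":0},{"x":0.22,"y":-0.24,"z":0,"wx":0,"wy":0,"wz":0},{"x":0.22,"y":-0.24,"z":0,"wx":0,"wy":0,"wz":0},{"x":0.22,"y":-0.24,"z":0,"wx":0,"wy":0,"wz":0},{"x":0.22,"y":-0.24,"z":0,"wx":0,"wy":0,"wz":0},{"x":0.22,"y":-0.24,"z":0,"wx":0,"wy":0,"wz":0},{"x":0.22,"y":-0.24,"z":0,"wx":0,"wy":0,"wz":0},{"x":0.22,"y":-0.24,"z":0,"wx":0,"wy":0,"wz":0}]' 0.051 && python3 -m handwheel '[{"x":0.22,"y":-0.24,"z":0.07,"wx":0,"wy":0,"wz":10.3},{"x":0.22,"y":-0.24,"z":0.07,"wx":0,"wy":0,"wz":10.3},{"x":0.22,"y":-0.24,"z":0.07,"wx":0,"wy":0,"wz":10.3},{"x":0.22,"y":-0.24,"z":0.07,"wx":0,"wy":0,"wz":10.3},{"x":0.22,"y":-0.24,"z":0.07,"wx":0,"wy":0,"wz":10.3},{"x":0.22,"y":-0.24,"z":0.07,"wx":0,"wy":0,"wz":10.3},{"x":0.22,"y":-0.24,"z":0.07,"wx":0,"wy":0,"wz":10.3},{"x":0.22,"y":-0.24,"z":0.07,"wx":0,"wy":0,"wz":10.3},{"x":0.22,"y":-0.24,"z":0.07,"wx":0,"wy":0,"wz":10.3},{"x":0.22,"y":-0.24,"z":0.07,"wx":0,"wy":0,"wz":10.3}]'; python3 -c "
from h import *
delta(-115,33,150)"
```

```text
time: 0.93
position: [0.3513, -0.3042, 0.2226]
tool_rot: [3.089, 0.571, -0.001]
ft_force: [-0.2, -0.3, 0.4]
grip_width: 0.592
grip_force: 0.0
time: 1.77
position: [0.4719, -0.0024, 0.1518]
tool_rot: [-3.127, -0.29, 0.002]
ft_force: [0.3, -0.6, -0.0]
grip_width: 0.589
grip_force: 0.0
t 1.77 now stage mm [-116.9   31.6  151.8] F [ 0.33 -0.59 -0.04] grip 51.2
shift mm [ 1.9 -1.4  1.8] turn [-0.09  0.06  0.23]
```

```bash
python3 -m handwheel '[{"x":0,"y":-0.001,"z":0.04,"wx":0,"wy":0,"wz":0.2},{"x":0,"y":-0.001,"z":0.07,"wx":0,"wy":0,"wz":0.2},{"x":0,"y":-0.001,"z":0.07,"wx":0,"wy":0,"wz":0.2},{"x":0,"y":-0.001,"z":0.07,"wx":0,"wy":0,"wz":0.2}]'
python3 - <<'E'
from h import *
import cv2
from bench import ctrl
delta(-115,33,80)
s=ctrl.get_state();d=ctrl.get_image("wrist");print(d["K"],d["hand_eye"])
np.savez("wrist.npz",pos=s["position"],rot=s["tool_rot"],**d)
cv2.imwrite("pics/wrist1.png",cv2.resize(d["image"][:,:,::-1],(800,600),interpolation=cv2.INTER_CUBIC))
E
```

```text
time: 2.1
position: [0.4701, -0.005, 0.0816]
tool_rot: [-3.129, -0.274, 0.006]
ft_force: [-0.2, -0.0, 0.3]
grip_width: 0.584
grip_force: 0.0
t 2.1 now stage mm [-119.2   29.3   81.6] F [-0.22 -0.03  0.28] grip 50.8
shift mm [ 4.1 -3.7  1.6] turn [-0.06  0.21 -0.37]
[[297.31863964   0.         258.80789094]
 [  0.         297.31863964 190.13486638]
 [  0.           0.           1.        ]] [[-6.33657568e-04 -9.65583702e-01 -2.60091738e-01  7.04411138e-02]
 [ 9.99999753e-01 -6.91080758e-04  1.29334770e-04  1.35153476e-04]
 [-3.04627941e-04 -2.60091592e-01  9.65583902e-01 -1.62167957e-01]
 [ 0.00000000e+00  0.00000000e+00  0.00000000e+00  1.00000000e+00]]
```

View pics/wrist1.png

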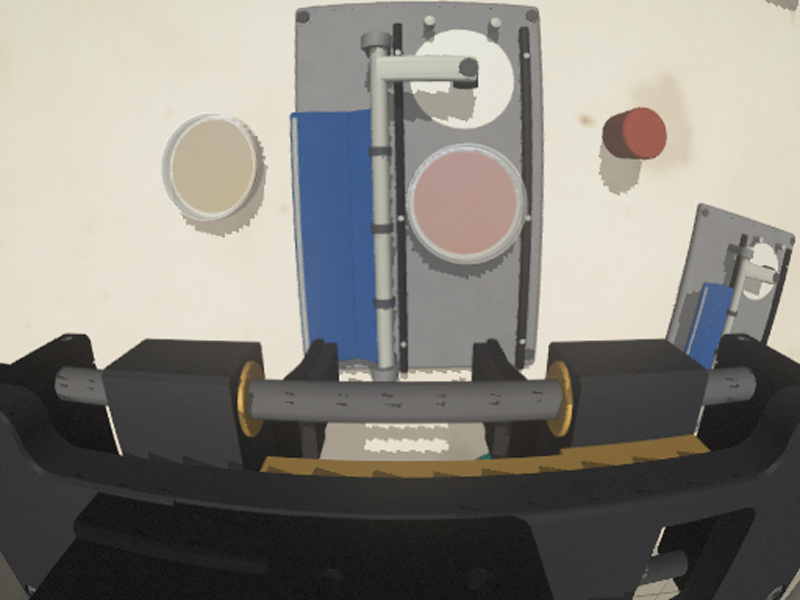

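The wrist view shows plate corners at (297,9) and (540,9), and pin tops at (429,20) and (496,22). The window is at (462,79), the dish lid at (466,204) and the bar's outer edge at (293,115). I'll refit the stage pose from these.

```bash
cat >> h.py <<'E'
def wproj(d,X):
    A=R.from_rotvec(d["rot"]);t=A.inv().apply(X-d["pos"]);H=np.linalg.inv(d["hand_eye"])
    c=t@H[:3,:3].T+H[:3,3];r=np.hypot(c[:,0],c[:,1]);th=np.arctan2(r,c[:,2])
    K=d["K"];return np.c_[K[0,2]+K[0,0]*th*c[:,0]/r,K[1,2]+K[1,1]*th*c[:,1]/r]
E
python3 - <<'E'
from h import *
d=np.load("wrist.npz")
px=lambda a:(np.array(a)+.5)*.64-.5
q=np.array([[43,84,12],[43,-42,12],[0,0,12],[27,16,22],[27,-16,22],[-18,78,37],[-153,-42,12]])/1e3
u=px([[297,8],[540,8],[462,79],[429,20],[496,22],[293,114],[533,369]])
f=least_squares(lambda p:(wproj(d,S2W(p,q))-u).ravel(),np.load("stage.npy"),loss='soft_l1')
p=f.x;print(p,np.degrees(p[2]),f.fun.reshape(-1,2).round(2))
g=least_squares(lambda e:(wproj(d,S2W(p,[[e[0],e[1],.027]]))-px([[466,204]])).ravel(),[-.06,0]);print("dish",g.x)
E
```

```text
[ 0.59210959 -0.01223885  0.18632768] 10.675789755210342 [[-2.1  -0.79]
 [ 0.2  -0.89]
 [-0.13  0.48]
 [ 0.34  1.69]
 [-0.08  1.88]
 [ 0.1  -1.04]
 [ 0.39 -0.22]]
dish [-0.06189519  0.00029887]
```

```bash
python3 -c "
import numpy as np;np.save('stage.npy',[.5923,-.0123,.1835])"; python3 -m handwheel '[{"x":0.002,"y":-0.003,"z":0.015,"wx":0,"wy":0,"wz":0},{"x":0.003,"y":-0.003,"z":0.03,"wx":0,"wy":0,"wz":0},{"x":0.003,"y":-0.003,"z":0.035,"wx":0,"wy":0,"wz":0},{"x":0.003,"y":-0.003,"z":0.035,"wx":0,"wy":0,"wz":0},{"x":0.003,"y":-0.003,"z":0.035,"wx":0,"wy":0,"wz":0}]'; python3 -c "
from h import *
delta(-115,33,20)"
```

```text
time: 2.57
position: [0.4749, 0.0001, 0.0489]
tool_rot: [3.129, 0.277, 0.003]
ft_force: [1.3, 0.7, 0.0]
grip_width: 0.588
grip_force: 0.0
t 2.57 now stage mm [-113.2   33.6   48.9] F [1.34 0.65 0.01] grip 51.1
shift mm [-1.8  0.6 28.9] turn [ 0.05 -0.09 -0.39]
```

```bash
python3 -m handwheel '[{"x":-0.001,"y":0,"z":0.005,"wx":0,"wy":0,"wz":0},{"x":-0.001,"y":0,"z":0.01,"wx":0,"wy":0,"wz":0},{"x":-0.001,"y":0,"z":0.015,"wx":0,"wy":0,"wz":0},{"x":-0.001,"y":0,"z":0.02,"wx":0,"wy":0,"wz":0},{"x":-0.001,"y":0,"z":0.024,"wx":0,"wy":0,"wz":0},{"x":-0.001,"y":0,"z":0.024,"wx":0,"wy":0,"wz":0},{"x":-0.001,"y":0,"z":0.024,"wx":0,"wy":0,"wz":0},{"x":-0.001,"y":0,"z":0.024,"wx":0,"wy":0,"wz":0}]'; python3 -c "
from h import *
for i in range(1): delta(-115,33,20)"
```

```text
time: 3.23
position: [0.4735, -0.0006, 0.0238]
tool_rot: [3.128, 0.278, 0.001]
ft_force: [-0.8, -3.3, 6.0]
grip_width: 0.585
grip_force: 3.0
t 3.23 now stage mm [-114.7   33.2   23.8] F [-0.82 -3.29  6.03] grip 50.9
shift mm [-0.3  0.2  3.8] turn [ 0.09 -0.01 -0.37]
```

```bash
python3 -m handwheel '[{"x":0,"y":0,"z":0.002,"wx":0,"wy":0,"wz":0},{"x":0,"y":0,"z":0.004,"wx":0,"wy":0,"wz":0},{"x":0,"y":0,"z":0.004,"wx":0,"wy":0,"wz":0},{"x":0,"y":0,"z":0.004,"wx":0,"wy":0,"wz":0}]'
python3 - <<'E'
from h import *
import cv2
from bench import ctrl
delta(-115,33,20)
s=ctrl.get_state();d=ctrl.get_image("wrist")
cv2.imwrite("pics/wrist2.png",cv2.resize(d["image"][:,:,::-1],(800,600),interpolation=cv2.INTER_CUBIC))
E
```

```text
time: 3.57
position: [0.4738, -0.0013, 0.0204]
tool_rot: [3.127, 0.277, 0.001]
ft_force: [-1.5, -4.5, 10.2]
grip_width: 0.585
grip_force: 4.7
t 3.57 now stage mm [-114.5   32.4   20.4] F [-1.48 -4.48 10.24] grip 50.9
shift mm [-0.5 -0.6  0.3] turn [ 0.16 -0.03 -0.39]
```

View pics/wrist2.png

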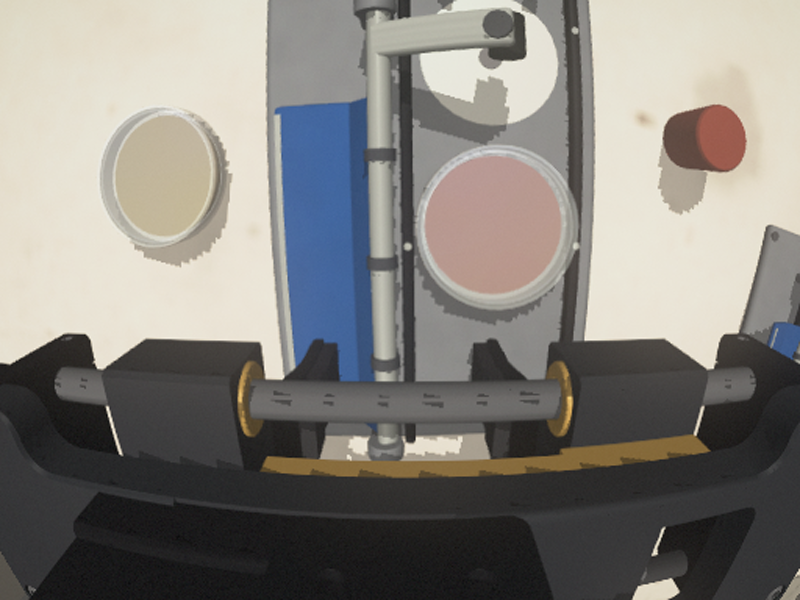

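The pad is visibly raised at (505,40), with its shadow well apart from it, and the bar is level at its stop (10 N). The left finger is on the bar and the right finger is behind the dish, so I can push.

```bash
python3 -m handwheel '[{"x":0.004,"y":0,"z":0,"wx":0,"wy":0,"wz":0},{"x":0.008,"y":0,"z":0,"wx":0,"wy":0,"wz":0},{"x":0.012,"y":0,"z":0,"wx":0,"wy":0,"wz":0},{"x":0.016,"y":0,"z":0,"wx":0,"wy":0,"wz":0},{"x":0.02,"y":0,"z":0,"wx":0,"wy":0,"wz":0},{"x":0.024,"y":0,"z":0,"wx":0,"wy":0,"wz":0},{"x":0.028,"y":0,"z":0,"wx":0,"wy":0,"wz":0},{"x":0.032,"y":0,"z":0,"wx":0,"wy":0,"wz":0},{"x":0.036,"y":0,"z":0,"wx":0,"wy":0,"wz":0},{"x":0.04,"y":0,"z":0,"wx":0,"wy":0,"wz":0}]'; python3 -c "
from h import *
delta(-37,33,20)"
```

```text
time: 4.45
position: [0.5107, 0.0073, 0.02]
tool_rot: [3.128, 0.279, -0.007]
ft_force: [-6.9, -1.9, 15.0]
grip_width: 0.581
grip_force: 7.6
t 4.45 now stage mm [-76.6  34.2  20. ] F [-6.87 -1.87 15.02] grip 50.5
shift mm [39.6  1.  -0.1] turn [ 0.04  0.27 -0.32]
```

```bash
python3 -m handwheel '[{"x":0.003,"y":0,"z":-0.001,"wx":0,"wy":0,"wz":0},{"x":0.006,"y":0,"z":-0.001,"wx":0,"wy":0,"wz":0},{"x":0.009,"y":0,"z":-0.001,"wx":0,"wy":0,"wz":0},{"x":0.012,"y":0,"z":-0.001,"wx":0,"wy":0,"wz":0},{"x":0.015,"y":0,"z":-0.001,"wx":0,"wy":0,"wz":0},{"x":0.018,"y":0,"z":-0.001,"wx":0,"wy":0,"wz":0},{"x":0.021,"y":0,"z":-0.001,"wx":0,"wy":0,"wz":0},{"x":0.024,"y":0,"z":-0.001,"wx":0,"wy":0,"wz":0}]'
python3 - <<'E'
from h import *
import cv2
from bench import ctrl
delta(-37,33,20)
s=ctrl.get_state();d=ctrl.get_image("wrist")
cv2.imwrite("pics/wrist3.png",cv2.resize(d["image"][:,:,::-1],(800,600),interpolation=cv2.INTER_CUBIC))
E
```

```text
time: 5.12
position: [0.5349, 0.0118, 0.0204]
tool_rot: [3.129, 0.279, -0.005]
ft_force: [-4.7, -1.4, 7.3]
grip_width: 0.587
grip_force: 3.8
t 5.12 now stage mm [-52.   34.2  20.4] F [-4.69 -1.35  7.26] grip 51.1
shift mm [15.1  1.1  0.4] turn [ 0.    0.17 -0.33]
```

View pics/wrist3.png

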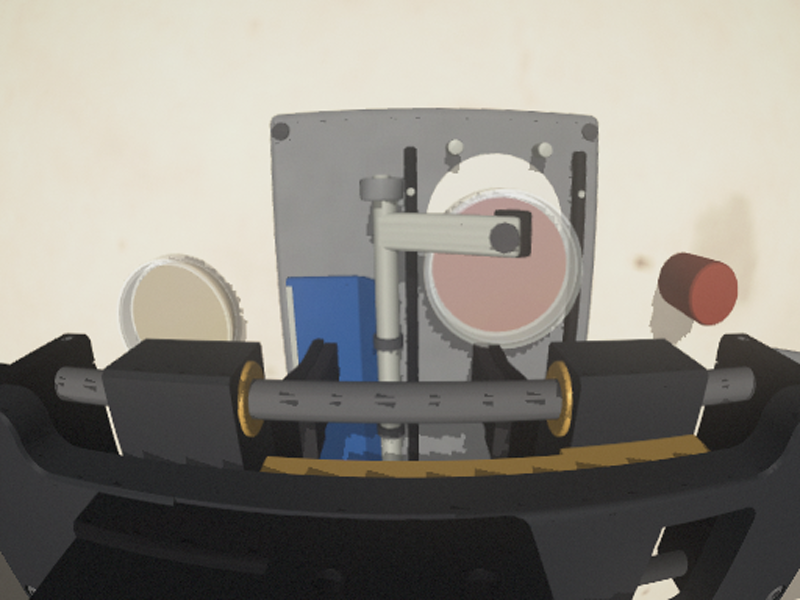

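The dish (503,268) is sliding under the raised pad and is about 15 mm short of the pins at (455,147) and (545,150).

```bash
python3 -m handwheel '[{"x":0.002,"y":0,"z":0,"wx":0,"wy":0,"wz":0},{"x":0.004,"y":0,"z":0,"wx":0,"wy":0,"wz":0},{"x":0.006,"y":0,"z":0,"wx":0,"wy":0,"wz":0},{"x":0.008,"y":0,"z":0,"wx":0,"wy":0,"wz":0},{"x":0.01,"y":0,"z":0,"wx":0,"wy":0,"wz":0},{"x":0.012,"y":0,"z":0,"wx":0,"wy":0,"wz":0},{"x":0.012,"y":0,"z":0,"wx":0,"wy":0,"wz":0},{"x":0.012,"y":0,"z":0,"wx":0,"wy":0,"wz":0}]'
python3 - <<'E'
from h import *
import cv2
from bench import ctrl
delta(-37,33,20)
s=ctrl.get_state();d=ctrl.get_image("wrist")
np.savez("w4.npz",pos=s["position"],rot=s["tool_rot"],**d)
cv2.imwrite("pics/wrist4.png",cv2.resize(d["image"][:,:,::-1],(800,600),interpolation=cv2.INTER_CUBIC))
E
```

```text
time: 5.83
position: [0.5472, 0.0141, 0.0206]
tool_rot: [3.129, 0.279, -0.003]
ft_force: [-3.0, -0.6, 7.3]
grip_width: 0.587
grip_force: 3.4
t 5.83 now stage mm [-39.5  34.2  20.6] F [-2.98 -0.56  7.3 ] grip 51.1
shift mm [2.5 1.2 0.6] turn [-0.01  0.1  -0.33]
```

View pics/wrist4.png

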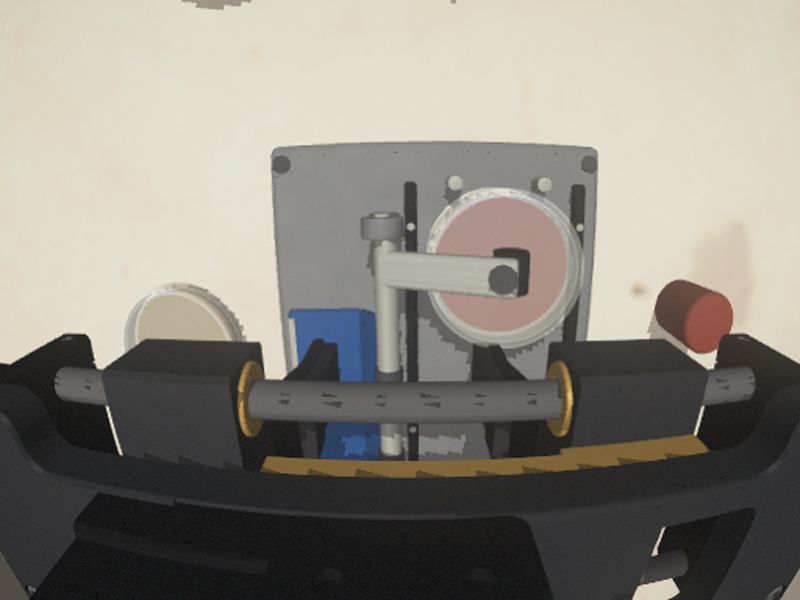

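The dish's front edge (500,188) is nearly at the pins at (455,184) and (544,186). It needs a few mm more.

```bash
python3 -m handwheel '[{"x":0.001,"y":0,"z":0,"wx":0,"wy":0,"wz":0},{"x":0.002,"y":0,"z":0,"wx":0,"wy":0,"wz":0},{"x":0.003,"y":0,"z":0,"wx":0,"wy":0,"wz":0},{"x":0.003,"y":0,"z":0,"wx":0,"wy":0,"wz":0},{"x":0.003,"y":0,"z":0,"wx":0,"wy":0,"wz":0}]';python3 -m handwheel '[{"x":0.001,"y":0,"z":0,"wx":0,"wy":0,"wz":0},{"x":0.002,"y":0,"z":0,"wx":0,"wy":0,"wz":0},{"x":0.002,"y":0,"z":0,"wx":0,"wy":0,"wz":0},{"x":0.002,"y":0,"z":0,"wx":0,"wy":0,"wz":0}]'; python3 -c "
from h import *
delta(-37,33,20)"
```

```text
time: 6.3
position: [0.5494, 0.0144, 0.0205]
tool_rot: [3.129, 0.278, -0.005]
ft_force: [-4.5, -0.8, 9.3]
grip_width: 0.585
grip_force: 4.7
time: 6.63
position: [0.5496, 0.0145, 0.0204]
tool_rot: [3.128, 0.278, -0.011]
ft_force: [-9.5, -2.1, 12.1]
grip_width: 0.583
grip_force: 6.8
t 6.63 now stage mm [-37.1  34.1  20.4] F [-9.45 -2.15 12.13] grip 50.7
shift mm [0.2 1.1 0.4] turn [ 0.02  0.42 -0.36]
```

The TCP stopped at x = -37 mm while the push force rose to 9.5 N, so the dish is home. Next I'll back off slightly with the bar still down, then rise gently.

```bash
python3 -m handwheel '[{"x":0,"y":0,"z":0,"wx":0,"wy":0,"wz":0},{"x":-0.003,"y":0,"z":0,"wx":0,"wy":0,"wz":0},{"x":-0.006,"y":0,"z":0,"wx":0,"wy":0,"wz":0},{"x":-0.01,"y":0,"z":0,"wx":0,"wy":0,"wz":0},{"x":-0.014,"y":0,"z":0,"wx":0,"wy":0,"wz":0},{"x":-0.014,"y":0,"z":0,"wx":0,"wy":0,"wz":0}]'; python3 -m handwheel '[{"x":0,"y":0,"z":-0.002,"wx":0,"wy":0,"wz":0},{"x":0,"y":0,"z":-0.004,"wx":0,"wy":0,"wz":0},{"x":0,"y":0,"z":-0.006,"wx":0,"wy":0,"wz":0},{"x":0,"y":0,"z":-0.008,"wx":0,"wy":0,"wz":0},{"x":0,"y":0,"z":-0.011,"wx":0,"wy":0,"wz":0},{"x":0,"y":0,"z":-0.015,"wx":0,"wy":0,"wz":0},{"x":0,"y":0,"z":-0.025,"wx":0,"wy":0,"wz":0},{"x":0,"y":0,"z":-0.045,"wx":0,"wy":0,"wz":0},{"x":-0.02,"y":0,"z":-0.06,"wx":0,"wy":0,"wz":0},{"x":-0.02,"y":0,"z":-0.06,"wx":0,"wy":0,"wz":0}]'
python3 - <<'E'
from h import *
import cv2
from bench import ctrl
delta(-37,33,20)
s=ctrl.get_state();d=ctrl.get_image("wrist")
np.savez("w5.npz",pos=s["position"],rot=s["tool_rot"],**d)
cv2.imwrite("pics/wrist5.png",cv2.resize(d["image"][:,:,::-1],(800,600),interpolation=cv2.INTER_CUBIC))
E
```

```text
time: 7.13
position: [0.5406, 0.0131, 0.0216]
tool_rot: [-3.129, -0.278, -0.006]
ft_force: [0.6, -0.6, 4.8]
grip_width: 0.584
grip_force: 2.8
time: 7.97
position: [0.5189, 0.0086, 0.0834]
tool_rot: [3.127, 0.279, 0.003]
ft_force: [-0.4, 0.8, -0.4]
grip_width: 0.586
grip_force: 0.0
t 7.97 now stage mm [-68.4  33.9  83.4] F [-0.36  0.81 -0.38] grip 51.0
shift mm [31.3  0.6 63.5] turn [ 0.13 -0.1  -0.33]
```

View pics/wrist5.png

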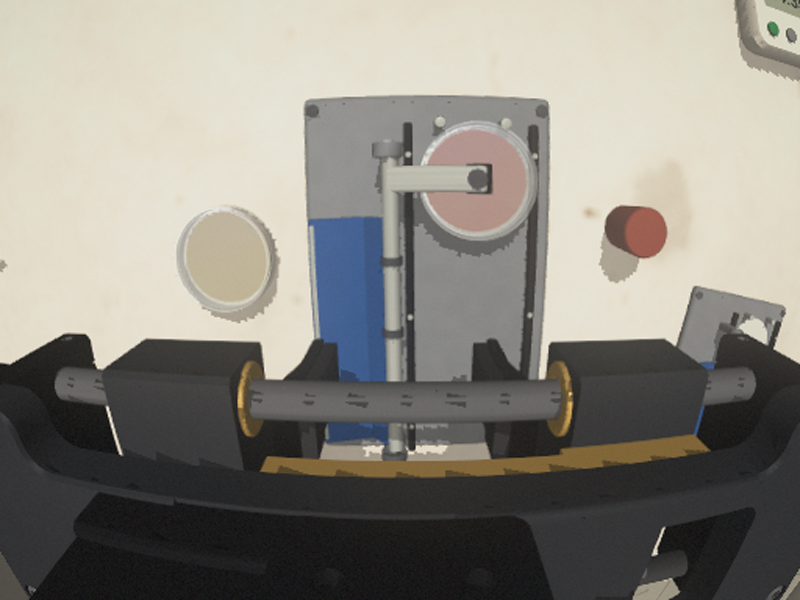

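The dish (478,181) touches the pins at (440,121) and (506,123), and the pad rests on its lid. I'll check numerically against the pins in the same picture.

```bash
python3 - <<'E'
from h import *
d=np.load("w5.npz");px=lambda a:(np.array(a)+.5)*.64-.5
q=np.array([[43,84,12],[43,-42,12],[27,16,22],[27,-16,22]])/1e3
u=px([[304,99],[549,99],[440,121],[506,123]])
p=least_squares(lambda p:(wproj(d,S2W(p,q))-u).ravel(),np.load("stage.npy")).x;print(p)
print("dish",least_squares(lambda e:(wproj(d,S2W(p,[[e[0],e[1],.027]]))-px([[478,181]])).ravel(),[0,0]).x)
E
python3 -m handwheel '[{"x":0,"y":0,"z":-0.04,"wx":0,"wy":0,"wz":0},{"x":0,"y":0,"z":-0.07,"wx":0,"wy":0,"wz":0},{"x":0,"y":0,"z":-0.07,"wx":0,"wy":0,"wz":0},{"x":0,"y":0,"z":-0.07,"wx":0,"wy":0,"wz":0},{"x":0,"y":0,"z":-0.07,"wx":0,"wy":0,"wz":0}]'
```

```text
[ 0.59330536 -0.01222035  0.19322316]
dish [-0.00138136 -0.00114483]
time: 8.43
position: [0.5189, 0.0086, 0.1498]
tool_rot: [3.129, 0.278, -0.002]
ft_force: [-0.3, 0.4, -0.7]
grip_width: 0.589
grip_force: 0.0
```

```bash
python3 -c "
from bench import ctrl
print(ctrl.close_job())"
```

```text
the job is handed in; nothing more can be done
None
```

The pink dish was pushed home against the stop pins with the clip held open, about 1 mm from the seat centre by the last image; the clip is down on its lid, the arm is clear, and the job is handed in, with no verdict returned.

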